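Slide the filled tin through the gate into its pen

ROBOT

A 7-joint arm with a two-finger parallel gripper is mounted at the origin on the work surface. World frame = base frame: x ahead of the robot, y to its left, z up, the work surface at z = 0. Lengths are in m, angles in rad, forces in N, time in s.
With the tool pointing down it reaches from about 0.425 to 0.925 m from the base axis. Payload 6.8 kg.
Tool frame: the origin (TCP) lies at the very end of the fingers, on their centre line; the grasp point (between the pads) lies 19 mm behind it; z points along the fingers, y is the line along which they close (so a half turn about z gives the same grasp; the last joint's range is limited). The gripper opens to 85 mm and grips with 20 to 120 N. Pads are 22 mm wide; open, the fingers measure 114 mm over their backs; the gripper's body (76 mm by 85 mm) begins 54 mm behind the grasp point. The pads swing forward as they close: fully open they stand 13 mm farther back than shut.
Start: joints at [-1.316, 0.477, 0.022, 1.555, -0.011, 1.109, -0.083], TCP at [0.24, 0.631, 0.231] pointing down, gripper open.
Joint ranges: [-2.96, 2.96], [-0.34, 2.1], [-1.41, 1.46], [0.24, 2.44], [-1.37, 4.51], [0.17, 1.92], [-2.96, 2.96]. Speed limits (rad/s): [2.39, 2.39, 3.14, 3.14, 3.14, 3.14, 3.14].

INTERFACE

Orientations are given as a rotation vector (axis times angle).
In Python, from bench import r gives the robot as it stands.
- The arm moves only by the tool play_rows, never from a script. Its argument "targets" is text: rows parted by semicolons, each of 5 numbers parted by spaces: the closure, from -1 (fully open) to 1 (shut), then the shift along the tool's x, y, z in m, then the turn about the tool's z in rad. In form: gripper dx dy dz spin; .... A call has 1 to 8 rows; each row is the pose to reach, as a shift and turn from the pose commanded when the call began, along the tool's axes at that moment; what a row does not reach only later rows make up. A row lasts 1/12 s, in which the tool goes at most 41.7 mm and 7.16 degrees, less where a joint would pass 70% of its speed; a pose out of reach is approached as far as the arm can. A call with a gripper value outside its range is refused whole. The fingers move at their own pace and stop on an object; "squeeze" is the grip in N (left out, the last holds). Time passes only in rows, so rows that repeat a pose let the fingers close. It gives the time, the measured TCP pose, the force, the opening and the grip force at its end, in the units of the state.
- r.get_obs(): the state, without advancing time (a new reading comes with each control period).
- r.grab_frame(name): name is "scene" or "side" or "wrist"; returns the picture (384x512x3 uint8, red, green, blue); there is no depth.
- r.camera_info(name): a dict with "fov_y" (degrees; the focal length in pixels is half the picture's height over the tangent of half this angle, whatever the lens; pixels are square), "cx", "cy" (the principal point, pixels), "position" and "rotation" of the camera in the world. Camera axes: x right, y down, z forward; pixel columns grow to the right and rows downward; lengths in m; the calibration is good to about 2 mm. A picture is of the moment at which its call begins: read the wrist's pose just before it. camera_info takes no time and is no camera call; for the wrist camera it gives the pose at the moment of the call.
- r.hand_in(): hands the job in; it is judged then, once.
The state is a dict: "clock": time; "joints": joint angles; "qvel": joint speeds; "tau": joint torques, N m; "tcp_pos": TCP position; "orientation": TCP orientation; "contact_force": force on the tool from outside, world axes, zero at the start; "moment": the same for the moment, N m; "grip_width": finger opening in m; "gripper_force": force on a finger pad.
Only numpy, scipy, OpenCV 4.12 (cv2) and the standard library are available. Lean on these libraries where they do the work, as an engineer would, in place of code of your own. Each camera call takes 0.05 s, during which the arm holds its last target. There are 200 camera calls.

TASK

Push the low filled tin across the table, through the narrow gap between the two wooden blocks, and on into the wooden pen until it rests against the stop at the far end, ready for its lid. Only push it: do not lift it or tip it over, and leave the tall empty tin, the labelled can and the roll of tape where they stand.

Things in the scene. Friction and masses are not known exactly. Their poses are not given: they have to be found in the camera images.
- tin: The part to push: low round steel tin, 73 mm diameter, 58 mm high, filled with set white wax nearly to the rim, cardboard star on top (solid all over, also on top); loose, about 0.2 to 0.4 kg, starts in the open to the left (+y) of the pen's mouth. Origin: centre of its underside; z up; its yaw means nothing.
- pen: Pen of light wooden battens fixed to the table, all 24 mm high (fingers pushing the tin at 28 to 50 mm height pass over the wood); its floor is the table, without a step. Origin: on the table, in the middle of the gap that is its mouth. x axis: through the gap into the pen (roughly world -y, towards the robot's right, turned up to 20 degrees either way), y across the gap, z up.
- pen_gap (a point): Same point as the pen's origin. Two blocks, 40 mm square, stand either side: faces at pen y = -40 and +40 mm (gap 80 mm, so 3.5 mm clearance each side of the tin), outer faces at -80 and +80, from x = -20 to +20 mm.
- pen_home (a point): Point on the table inside the pen, 78.5 mm beyond the middle of the gap on the pen's centre line: the tin's origin is here when it touches the stop. The stop's face is at pen x = 115 mm, it is 20 mm thick. Side battens (inside faces at y = -48 and +48 mm, 18 mm thick) join blocks and stop. Axes as the pen's.
- tall_tin: Bystander: tall open empty steel tin, 73 mm in diameter, 110 mm high, loose, beyond the stop end of the pen. Origin: centre of its underside.
- can: Bystander: closed can with a paper label, 66 mm in diameter, 80 mm high, loose, on the far side of the work. Origin: centre of its underside.
- tape: Bystander: roll of brown tape lying flat, 90 mm in diameter with a 60 mm hole, 22 mm high, loose, at the robot's left. Origin: centre of its underside.

How it is judged:
At the end, for the whole second after the job is handed in: The tin stands upright and still on the table inside the pen, against the stop to within 5 mm (anywhere between the side battens) (x of tin in the frame of pen between 0.0735 and 0.083 m and y of tin in the frame of pen between -0.016 and 0.016 m and height (world z) of tin below 0.006 m and angle between tin's own z axis and vertical below 0.08 rad and linear speed of tin below 0.01 m/s); the robot touches nothing.
It fails at once if the tin is lifted more than 10 mm off the table (height (world z) of tin above 0.01 m).
It fails at once if the tin is tipped by more than about 17 degrees (angle between tin's own z axis and vertical above 0.3 rad).
It fails at once if the tall empty tin, the labelled can or the tape is moved more than 20 mm (distance of any of tall_tin, can, tape from where it was at the start of the episode above 0.02 m).
It also fails if it takes over 48 s, if anything falls off the work surface, if the arm or the gripper's body presses on something with over 40 N, if the wrist force passes 120 N, or if a joint passes its speed limit or range.

## Working session

There is one attempt and no reset: what is moved stays moved. The work goes in short steps, Python scripts to look and compute and a tool call to move; the robot and the scene stay as the last step left them, time stands still between calls to the robot, and variables do not carry over. Pictures are saved under pics/ and viewed, at most 10 in all, crops included, and the job is handed in when it is done.

Besides the shell and the picture viewer there is one more tool, called after "Emit:" by a JSON object that holds its "api" and its "payload". play_rows: Moves the arm, as the interface text tells. Its arguments: {"type":"object","properties":{"targets":{"type":"string"},"squeeze":{"type":"number"}},"required":["targets"]}

```bash
mkdir -p pics; cat > h.py <<'E'
import numpy as np, cv2
from bench import r
from scipy.spatial.transform import Rotation as R
def shot(n,f):
    ci=r.camera_info(n); im=r.grab_frame(n); cv2.imwrite(f,im[:,:,::-1]); return ci,im
def rot(ci):
    M=np.array(ci["rotation"],float)
    return M if M.shape==(3,3) else (R.from_rotvec(M).as_matrix() if M.size==3 else R.from_quat(M).as_matrix())
def px(ci,u,v,z=0):
    f=192/np.tan(np.radians(ci["fov_y"])/2)
    d=rot(ci)@np.array([(u-ci["cx"])/f,(v-ci["cy"])/f,1]); p=np.array(ci["position"])
    return p+d*(z-p[2])/d[2]
def proj(ci,P):
    f=192/np.tan(np.radians(ci["fov_y"])/2)
    q=rot(ci).T@(np.array(P)-ci["position"]); return q[0]/q[2]*f+ci["cx"],q[1]/q[2]*f+ci["cy"]
E
python3 - <<'E'
from h import *
for n in("scene","side"):
    ci,im=shot(n,f"pics/{n}0.png"); print(n,ci)
o=r.get_obs(); print(o["clock"],o["tcp_pos"],o["orientation"],R.from_rotvec(o["orientation"]).as_matrix().round(3))
E
```

```text
scene {'fov_y': 54.89015266023767, 'cx': 250.57280427154495, 'cy': 192.26692598371446, 'position': array([ 1.01666926, -0.57462932,  0.67520789]), 'rotation': array([-2.18042068, -0.76121263,  0.33040997])}
side {'fov_y': 47.57179833584167, 'cx': 257.39830506328605, 'cy': 193.910733905053, 'position': array([ 0.46770147, -0.89715952,  0.99855915]), 'rotation': array([-2.3914011 ,  0.15926007, -0.05315867])}
0.1 [0.23939475 0.63054756 0.23042745] [-5.66778226e-01 -3.08987275e+00  2.56609483e-03] [[-0.935  0.355 -0.   ]
 [ 0.355  0.935 -0.002]
 [-0.    -0.002 -1.   ]]
```

View pics/scene0.png

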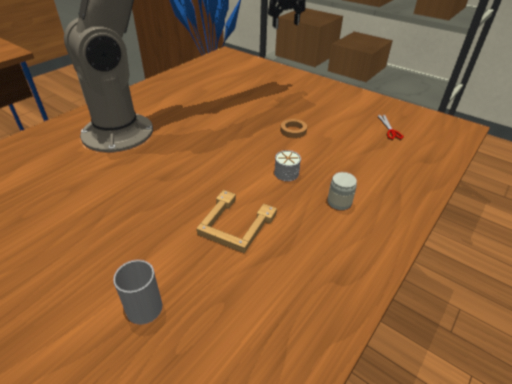

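View pics/side0.png

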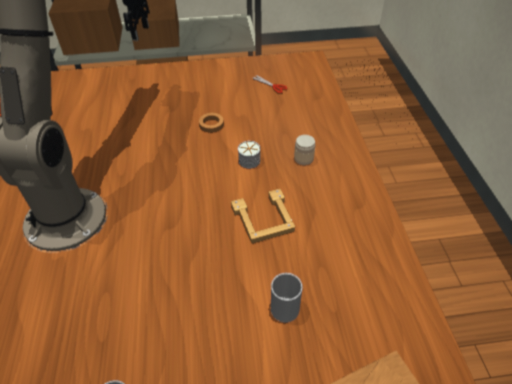

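The scene picture shows the tin at about (288,165), the pen at (237,222), the can at (342,190), the tape at (294,129) and the tall tin at (140,290). The side picture shows the tin at (249,153) and the pen at (263,215). I'll enlarge both.

```bash
python3 - <<'E'
import cv2,numpy as np
a=cv2.imread("pics/scene0.png")[110:260,180:370]; b=cv2.imread("pics/side0.png")[105:255,190:325]
cv2.imwrite("pics/sc.png",cv2.resize(a,None,fx=4,fy=4,interpolation=cv2.INTER_CUBIC))
cv2.imwrite("pics/sd.png",cv2.resize(b,None,fx=4,fy=4,interpolation=cv2.INTER_CUBIC))
E
```

```text
(no output)
```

View pics/sc.png

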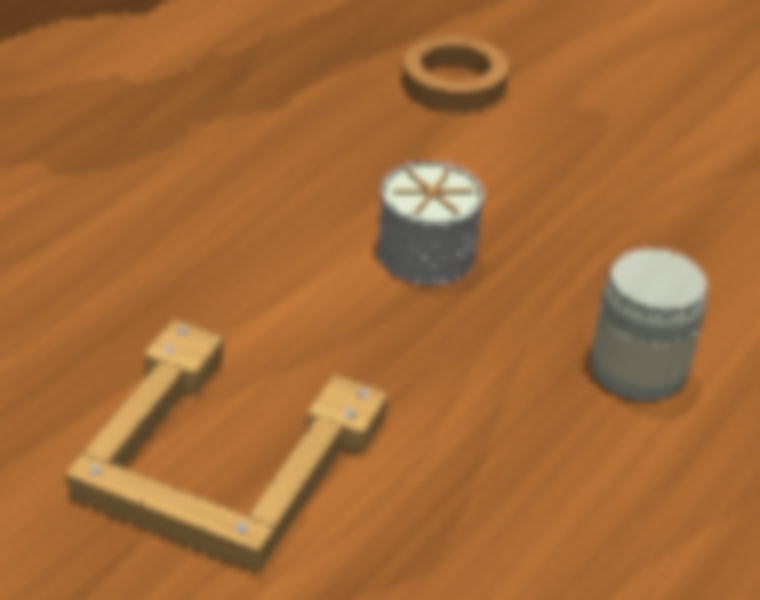

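View pics/sd.png

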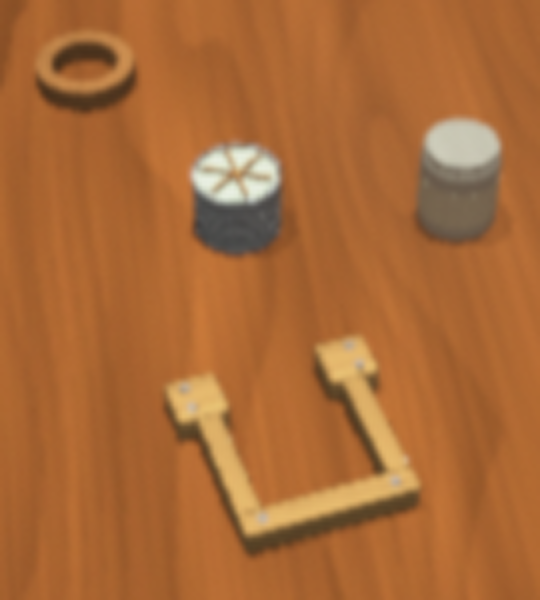

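Both crops are sharp. The block corners, the stop corners and the centres of the tin, can and tape tops are readable, so I'll fit the pen and tin poses to both views.

```bash
cat > fit.py <<'E'
from h import *
from scipy.optimize import least_squares
C=[(-20,-80),(-20,-40),(20,-40),(20,-80),(-20,40),(-20,80),(20,80),(20,40),(135,-66),(135,66)]
S=[(178,320),(222,343),(188,372),(146,348),(338,376),(386,401),(352,430),(308,406),(68,482),(252,548)]
D=[(165,383),(212,375),(226,410),(176,424),(315,346),(362,337),(377,368),(328,381),(247,533),(418,489)]
c1,c2=r.camera_info("scene"),r.camera_info("side")
un=lambda p,o:(np.array(p)+.5)/4-.5+o
S=un(S,(180,110));D=un(D,(190,105))
def W(p,c,z=.024):
    a=p[2];x,y=np.array(c)/1000
    return [p[0]+x*np.cos(a)-y*np.sin(a),p[1]+x*np.sin(a)+y*np.cos(a),z]
def res(p,use=(0,1)):
    e=[]
    for i,(ci,Q) in enumerate(((c1,S),(c2,D))):
        if i in use: e+=[np.array(proj(ci,W(p,c)))-q for c,q in zip(C,Q)]
    return np.ravel(e)
for use in((0,),(1,),(0,1)):
    s=least_squares(res,[.6,.2,-1.57],args=(use,),x_scale=[.1,.1,.1]); print(use,s.x.round(4),np.abs(s.fun).max().round(2))
p=s.x
for n,a,b,z in(("tin",(432,192),(236,174),.058),("can",(658,281),(462,144),.08),("tape",(455,66),(85,62),.022)):
    q=[px(c1,*un(a,(180,110)),z),px(c2,*un(b,(190,105)),z)];m=np.mean(q,0)
    d=m[:2]-p[:2];ca,sa=np.cos(p[2]),np.sin(p[2])
    print(n,np.round(q,4).tolist(),"in pen",(ca*d[0]+sa*d[1]).round(4),(-sa*d[0]+ca*d[1]).round(4))
print("tall",px(c1,137,274,.11),px(c2,286,283,.11))
E
python3 fit.py
```

```text
(0,) [ 0.5768 -0.0236 -1.382 ] 2.53
(1,) [ 0.5756 -0.0245 -1.3724] 0.89
(0, 1) [ 0.5763 -0.0238 -1.3777] 2.38
tin [[0.5737, 0.1724, 0.058], [0.5725, 0.1697, 0.058]] in pen -0.1919 0.0343
can [[0.7564, 0.1562, 0.08], [0.7553, 0.156, 0.08]] in pen -0.1421 0.2107
tape [[0.4609, 0.3806, 0.022], [0.4589, 0.3812, 0.022]] in pen -0.4195 -0.0366
tall [ 0.59985086 -0.3729066   0.11      ] [ 0.59789942 -0.37265473  0.11      ]
```

The two views agree to within 3 mm. In the pen frame the tin is at (-0.192, 0.034). I'll push with two fingers in a V, tool y along pen y, so the motion is along -tool x. First I move the arm behind the tin while still high.

Emit:
{"api": "play_rows", "payload": {"targets": "-0.2 -0.035 -0.02 0 0.1; -0.2 -0.07 -0.04 0 0.2; -0.2 -0.105 -0.061 0 0.3; -0.2 -0.14 -0.081 0 0.4; -0.2 -0.175 -0.101 0 0.5; -0.2 -0.21 -0.121 0 0.6; -0.2 -0.245 -0.142 0 0.7; -0.2 -0.27 -0.156 0 0.8"}}

```text
clock: 0.77
tcp_pos: [0.4389, 0.3852, 0.2312]
orientation: [1.736, 2.617, -0.002]
contact_force: [-0.1, -0.4, 0.2]
grip_width: 0.0517
gripper_force: 0.0
```

```bash
cat > st.py <<'E'
import sys
from h import *
P=np.array([.5763,-.0238]);A=-1.3777
# usage: st.py penx peny z -> shift in tool axes
o=r.get_obs();M=R.from_rotvec(o["orientation"]).as_matrix();t=o["tcp_pos"]
B=np.array([[np.cos(A),-np.sin(A)],[np.sin(A),np.cos(A)]])
print("t",round(o["clock"],2),"pen xy",(B.T@(t[:2]-P)).round(4),"z",t[2].round(4),"grip",round(float(o["grip_width"]),4),"F",np.round(o["contact_force"],1))
dy=M[:2,1];print("spin needed",round(float(np.arctan2(dy[1],dy[0])-(A+np.pi/2)),4))
if len(sys.argv)>3:
    a=[float(v) for v in sys.argv[1:4]];g=np.r_[P+B@a[:2],a[2]];print("shift",(M.T@(g-t)).round(4))
E
python3 st.py -0.265 0.034 0.2
```

```text
t 0.77 pen xy [-0.4278 -0.0563] z 0.2312 grip 0.0517 F [-0.1 -0.4  0.2]
spin needed 0.2063
shift [-0.1778  0.0551  0.0315]
```

Emit:
{"api": "play_rows", "payload": {"targets": "-0.2 -0.035 0.011 0 0.1; -0.2 -0.07 0.022 0 0.2; -0.2 -0.105 0.033 0 0.206; -0.2 -0.14 0.044 0.02 0.206; -0.2 -0.178 0.055 0.03 0.206; -0.2 -0.178 0.055 0.03 0.206; -0.2 -0.178 0.055 0.03 0.206"}}

```text
clock: 1.35
tcp_pos: [0.5587, 0.2442, 0.2002]
orientation: [1.993, 2.428, -0.004]
contact_force: [-0.7, 0.6, 0.5]
grip_width: 0.0512
gripper_force: 0.0
```

```bash
python3 st.py -0.265 0.034 0.03
```

```text
t 1.35 pen xy [-0.2664  0.0342] z 0.2002 grip 0.0512 F [-0.7  0.6  0.5]
spin needed 0.003
shift [-1.100e-03  1.000e-04  1.702e-01]
```

Emit:
{"api": "play_rows", "payload": {"targets": "-0.2 0 0 0.035 0.003; -0.2 0 0 0.07 0.003; -0.2 0 0 0.105 0.003; -0.2 0 0 0.14 0.003; -0.2 0 0 0.16 0.003; -0.2 0 0 0.17 0.003; -0.2 0 0 0.17 0.003; -0.2 0 0 0.17 0.003"}}

```text
clock: 2.02
tcp_pos: [0.5578, 0.2488, 0.0319]
orientation: [-1.988, -2.432, -0.001]
contact_force: [-0.1, 0.2, 0.2]
grip_width: 0.0514
gripper_force: 0.0
```

```bash
python3 st.py -0.225 0.034 0.03; python3 - <<'E'
from h import *
ci,a=shot("side","pics/side1.png")
cv2.imwrite("pics/side1c.png",cv2.resize(a[95:245,190:325,::-1],None,fx=4,fy=4,interpolation=cv2.INTER_CUBIC))
E
```

```text
t 2.02 pen xy [-0.2711  0.0342] z 0.0319 grip 0.0514 F [-0.1  0.2  0.2]
spin needed 0.0069
shift [-0.0461 -0.0005  0.0019]
```

View pics/side1c.png

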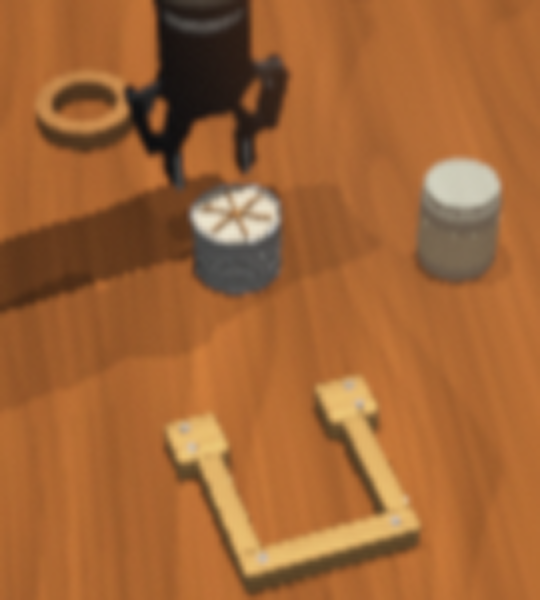

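The fingers straddle behind the tin as planned: tips at crop pixels (178,180) and (245,168), tin top at (236,213). Next I make contact and push diagonally onto the pen's axis.

Emit:
{"api": "play_rows", "payload": {"targets": "-0.2 -0.014 0 0.001 0.006; -0.2 -0.028 0 0.001 0.006; -0.2 -0.036 0 0.001 0.006; -0.2 -0.042 0 0.001 0.006; -0.2 -0.048 0 0.001 0.006; -0.2 -0.056 -0.002 0.001 0.006; -0.2 -0.064 -0.004 0.001 0.006; -0.2 -0.072 -0.006 0.001 0.006"}}

```text
clock: 2.73
tcp_pos: [0.5666, 0.1762, 0.0308]
orientation: [1.996, 2.426, 0.003]
contact_force: [-0.1, 3.8, 3.5]
grip_width: 0.0515
gripper_force: 2.7
```

Emit:
{"api": "play_rows", "payload": {"targets": "-0.2 -0.008 -0.003 0 0; -0.2 -0.016 -0.006 0 0; -0.2 -0.024 -0.009 0 0; -0.2 -0.032 -0.012 0 0; -0.2 -0.04 -0.015 0 0; -0.2 -0.048 -0.018 0 0; -0.2 -0.056 -0.021 0 0; -0.2 -0.062 -0.023 0 0"}}

```text
clock: 3.4
tcp_pos: [0.555, 0.1095, 0.0303]
orientation: [-1.998, -2.424, 0.001]
contact_force: [0.6, 4.7, 5.2]
grip_width: 0.051
gripper_force: 2.9
```

```bash
python3 st.py -0.108 0.0 0.031
```

```text
t 3.4 pen xy [-0.1349  0.0047] z 0.0303 grip 0.051 F [0.6 4.7 5.2]
spin needed -0.0008
shift [-0.0269 -0.0046 -0.0007]
```

Emit:
{"api": "play_rows", "payload": {"targets": "-0.2 -0.007 -0.0015 0 0; -0.2 -0.014 -0.003 0 0; -0.2 -0.02 -0.0045 0 0; -0.2 -0.024 -0.0045 0 0; -0.2 -0.027 -0.0045 0 0; -0.2 -0.027 -0.0045 0 0; -0.2 -0.027 -0.0045 0 0"}}

```text
clock: 3.98
tcp_pos: [0.5557, 0.0825, 0.0299]
orientation: [-1.998, -2.424, 0.002]
contact_force: [0.4, 0.7, 0.6]
grip_width: 0.0509
gripper_force: 0.5
```

```bash
python3 st.py -0.06 0.0 0.031; python3 - <<'E'
from h import *
_,a=shot("scene","pics/s2.png");_,b=shot("side","pics/d2.png")
f=lambda m:cv2.resize(m[:,:,::-1],None,fx=4,fy=4,interpolation=cv2.INTER_CUBIC)
cv2.imwrite("pics/m2.png",np.hstack([f(a[145:255,195:285]),f(b[145:255,230:300])]))
E
```

```text
t 3.98 pen xy [-0.1083  0.0002] z 0.0299 grip 0.0509 F [0.4 0.7 0.6]
spin needed -0.0007
shift [-0.0483 -0.0002 -0.0011]
```

View pics/m2.png

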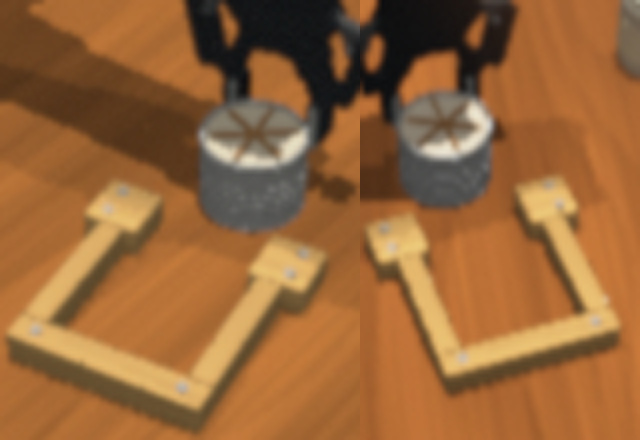

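The tin is centred at the mouth: its top is at (253,133) in the scene half and (445,126) in the side half. I'll check its y in the pen frame.

```bash
cat >> fit.py <<'E'
def pen(a,b,o1,o2,z=.058,p=p):
    for c,q,o in((c1,a,o1),(c2,b,o2)):
        w=px(c,*un(q,o),z)[:2];s=p if True else 0
        d=w-p[:2];print("tin",(np.cos(p[2])*d[0]+np.sin(p[2])*d[1]).round(4),(-np.sin(p[2])*d[0]+np.cos(p[2])*d[1]).round(4))
E
python3 - <<'E' | tail -4
from fit import *
pen((253,133),(85,126),(195,145),(230,145))
print(res(p).reshape(-1,2).round(1).tolist())
E
```

```text
tall [ 0.59985086 -0.3729066   0.11      ] [ 0.59789942 -0.37265473  0.11      ]
tin -0.0705 0.0008
tin -0.0656 0.0007
[[-1.6, -0.4], [0.4, -1.6], [1.4, 0.2], [-1.3, 1.3], [-1.6, -0.3], [0.4, -1.6], [2.4, 1.0], [-1.0, 1.7], [-1.7, -2.1], [0.7, 1.0], [-0.7, 0.1], [0.3, -1.1], [0.8, -0.4], [0.4, -0.6], [-0.5, -0.1], [-0.0, -0.9], [0.9, 0.4], [0.7, 0.3], [-0.8, 0.6], [0.5, -0.4]]
```

The tin's y is 0.7 mm off, within the 3.5 mm clearance. I'll push it into the gap gently while watching the force.

Emit:
{"api": "play_rows", "payload": {"targets": "-0.2 -0.006 -0.0005 -0.001 0; -0.2 -0.012 -0.0005 -0.001 0; -0.2 -0.018 -0.0005 -0.001 0; -0.2 -0.024 -0.0005 -0.001 0; -0.2 -0.03 -0.0005 -0.001 0; -0.2 -0.036 -0.0005 -0.001 0; -0.2 -0.042 -0.0005 -0.001 0; -0.2 -0.048 -0.0005 -0.001 0"}}

```text
clock: 4.75
tcp_pos: [0.5649, 0.0355, 0.0313]
orientation: [-1.997, -2.425, 0.0]
contact_force: [0.2, 0.3, -0.3]
grip_width: 0.0512
gripper_force: 0.8
```

Emit:
{"api": "play_rows", "payload": {"targets": "-0.2 -0.006 0 0 0; -0.2 -0.012 0 0 0; -0.2 -0.018 0 0 0; -0.2 -0.024 0 0 0; -0.2 -0.03 0 0 0; -0.2 -0.036 0 0 0; -0.2 -0.042 0 0 0; -0.2 -0.048 0 0 0"}}

```text
clock: 5.42
tcp_pos: [0.5741, -0.0114, 0.0313]
orientation: [-1.997, -2.425, 0.0]
contact_force: [0.5, 1.0, -0.6]
grip_width: 0.0507
gripper_force: 0.8
```

```bash
python3 st.py 0.036 0.0 0.031
```

```text
t 5.42 pen xy [-0.0126  0.0002] z 0.0313 grip 0.0507 F [ 0.5  1.  -0.6]
spin needed -0.0001
shift [-0.0486 -0.0002  0.0003]
```

Emit:
{"api": "play_rows", "payload": {"targets": "-0.2 -0.006 0 0 0; -0.2 -0.012 0 0 0; -0.2 -0.018 0 0 0; -0.2 -0.024 0 0 0; -0.2 -0.03 0 0 0; -0.2 -0.036 0 0 0; -0.2 -0.041 0 0 0; -0.2 -0.045 0 0 0"}}

```text
clock: 6.08
tcp_pos: [0.5828, -0.0558, 0.0313]
orientation: [1.998, 2.425, -0.0]
contact_force: [-0.3, 1.5, -0.8]
grip_width: 0.0512
gripper_force: 0.8
```

Emit:
{"api": "play_rows", "payload": {"targets": "-0.2 -0.001 0 0 0; -0.2 -0.002 0 0 0; -0.2 -0.003 0 0 0; -0.2 -0.004 0 0 0; -0.2 -0.004 0 0 0"}}

```text
clock: 6.5
tcp_pos: [0.5835, -0.0588, 0.0313]
orientation: [1.997, 2.425, 0.0]
contact_force: [-0.2, 1.5, -0.5]
grip_width: 0.0515
gripper_force: 1.0
```

```bash
python3 st.py 0.041 0.0 0.031; python3 - <<'E'
from h import *
_,a=shot("scene","pics/s3.png");_,b=shot("side","pics/d3.png")
f=lambda m:cv2.resize(m[:,:,::-1],None,fx=4,fy=4,interpolation=cv2.INTER_CUBIC)
cv2.imwrite("pics/m3.png",np.hstack([f(a[145:255,195:285]),f(b[145:255,230:300])]))
E
```

```text
t 6.5 pen xy [0.0357 0.0004] z 0.0313 grip 0.0515 F [-0.2  1.5 -0.5]
spin needed 0.0002
shift [-0.0053 -0.0004  0.0003]
```

View pics/m3.png

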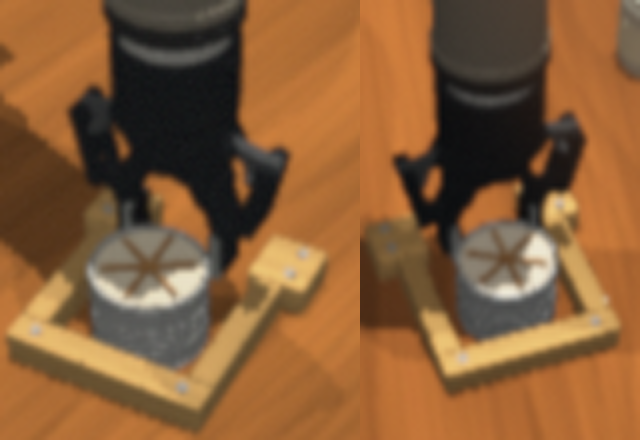

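The tin is inside the pen, close to the stop. I'll creep forward in 1 mm steps until the force shows it has touched.

Emit:
{"api": "play_rows", "payload": {"targets": "-0.2 -0.001 0 0 0; -0.2 -0.002 0 0 0; -0.2 -0.002 0 0 0"}}

```text
clock: 6.85
tcp_pos: [0.584, -0.0612, 0.0313]
orientation: [1.997, 2.425, 0.0]
contact_force: [0.2, 1.3, 0.3]
grip_width: 0.0513
gripper_force: 1.0
```

Emit:
{"api": "play_rows", "payload": {"targets": "-0.2 -0.001 0 0 0; -0.2 -0.002 0 0 0; -0.2 -0.002 0 0 0"}}

```text
clock: 7.1
tcp_pos: [0.5843, -0.0632, 0.0313]
orientation: [1.997, 2.425, -0.0]
contact_force: [0.1, 1.0, -0.5]
grip_width: 0.0511
gripper_force: 1.0
```

Emit:
{"api": "play_rows", "payload": {"targets": "-0.2 -0.001 0 0 0; -0.2 -0.001 0 0 0"}}

```text
clock: 7.27
tcp_pos: [0.5844, -0.0633, 0.0313]
orientation: [-1.996, -2.425, -0.001]
contact_force: [-1.0, 2.9, -0.6]
grip_width: 0.0516
gripper_force: 1.9
```

```bash
python3 st.py 0.041 0.0 0.031
```

```text
t 7.27 pen xy [0.0403 0.0003] z 0.0313 grip 0.0516 F [-1.   2.9 -0.6]
spin needed 0.0001
shift [-0.0007 -0.0003  0.0003]
```

Emit:
{"api": "play_rows", "payload": {"targets": "-0.2 -0.001 0 0 0; -0.2 -0.0015 0 0 0; -0.2 -0.0015 0 0 0"}}

```text
clock: 7.52
tcp_pos: [0.5844, -0.0635, 0.0313]
orientation: [-1.994, -2.425, -0.001]
contact_force: [-1.2, 6.4, 2.6]
grip_width: 0.0512
gripper_force: 3.2
```

Emit:
{"api": "play_rows", "payload": {"targets": "-0.2 -0.001 0 0 0; -0.2 -0.001 0 0 0; -0.2 -0.001 0 0 0"}}

```text
clock: 7.77
tcp_pos: [0.5844, -0.0636, 0.0313]
orientation: [-1.993, -2.425, -0.002]
contact_force: [-2.5, 8.2, 3.7]
grip_width: 0.0513
gripper_force: 4.1
```

The TCP has stalled and the force keeps rising, so the tin is against the stop. I'll back off and lift clear.

Emit:
{"api": "play_rows", "payload": {"targets": "-0.2 0.004 0 0 0; -0.2 0.01 0 0 0; -0.2 0.02 0 0 0; -0.2 0.03 0 0 0; -0.2 0.03 0 -0.03 0; -0.2 0.03 0 -0.065 0; -0.2 0.03 0 -0.1 0; -0.2 0.03 0 -0.14 0"}}

```text
clock: 8.43
tcp_pos: [0.578, -0.0361, 0.1718]
orientation: [-1.995, -2.425, 0.003]
contact_force: [1.3, 0.6, -0.7]
grip_width: 0.0513
gripper_force: 0.0
```

Emit:
{"api": "play_rows", "payload": {"targets": "-0.2 0.03 0 0 0; -0.2 0.06 0 0 0; -0.2 0.09 0 0 0; -0.2 0.12 0 0 0; -0.2 0.12 0 0 0; -0.2 0.12 0 0 0"}}

```text
clock: 8.93
tcp_pos: [0.5555, 0.0838, 0.1712]
orientation: [-1.991, -2.43, -0.001]
contact_force: [0.2, -0.2, -0.1]
grip_width: 0.0508
gripper_force: 0.0
```

```bash
python3 st.py; python3 - <<'E'
from h import *
_,a=shot("scene","pics/s4.png");_,b=shot("side","pics/d4.png")
f=lambda m:cv2.resize(m[:,:,::-1],None,fx=4,fy=4,interpolation=cv2.INTER_CUBIC)
cv2.imwrite("pics/m4.png",np.hstack([f(a[145:255,195:285]),f(b[145:255,230:300])]))
E
```

```text
t 8.93 pen xy [-0.1096  0.0002] z 0.1712 grip 0.0508 F [ 0.2 -0.2 -0.1]
spin needed 0.0048
```

View pics/m4.png

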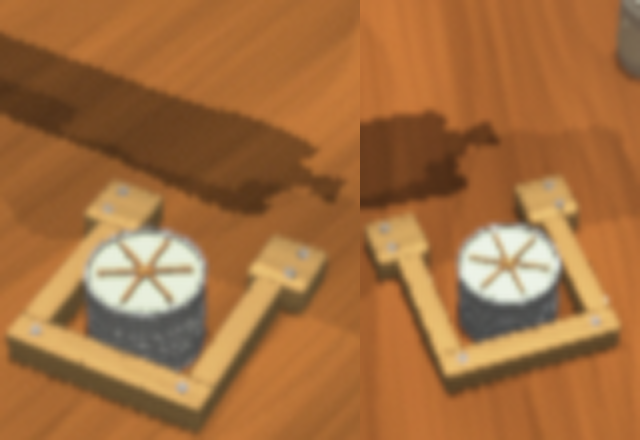

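The tin stands upright against the stop, its top at (146,271) in the scene half and (509,264) in the side half. I'll check the numbers.

```bash
python3 - <<'E' | tail -2
from fit import *
pen((146,271),(149,264),(195,145),(230,145))
E
```

```text
tin 0.0775 0.0025
tin 0.0808 0.0009
```

```bash
python3 -c "
from bench import r
print(r.hand_in())"
```

```text
the job is handed in; nothing more can be done
None
```

I pushed the tin through the gap into the pen until it touched the stop. The last images put it upright at pen x of about 79 mm and y of about 2 mm. I then backed the arm off and handed the job in at about 9 s; the hand-in gave no verdict.

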